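Open the ratchet cup stop on the bar cart

TASK

The bar cart is parked, so open the ratchet stop that held the three copper cups still: press down the black thumb paddle on the sliding jaw and, keeping it down, push the jaw away from the cups until it is fully back against the end block of its bar. Then let the paddle spring up again and take the hand away. Only press and push with the fingertips: pick nothing up, leave the cups standing where they are, and leave everything else on the shelf alone.

Things in the scene. Friction and masses are not known exactly. Their poses are not given: they have to be found in the camera images.
- stop_rail: Ratchet cup stop fixed to the shelf: toothed steel bar 26 mm wide, tooth tips 39 mm high, along this frame's y from -135 mm (brass end block, 56 mm high) to +334 mm (brass fixed cheek, 58 mm high, out to x +96 mm). Origin on the shelf under the bar; z up. The cups stand beside the bar (x +56 mm) between cheek and sliding jaw. The jaw opens towards -y.
- jaw (a joint): Sliding jaw along the bar, m: 0 nearest the cups, 0.120 fully back on the end block (towards -y of stop_rail). Brass carriage 105 long, 38 wide, 84 mm high at its rear half (housing); jaw plate at its cup end 58 mm high. 0.4 kg, friction about 1.5 N. A sprung pawl in 8 mm teeth stops it moving back unless the paddle is held down; a last notch takes the pawl when fully back.
- release (a joint): Thumb paddle angle, rad: 0 up (pawl in a notch), 0.28 fully down on its stop; the pawl clears the teeth above about 0.17. Before the job it may rest up to 0.17 if the pawl sits on a tooth's slope. Sprung: takes about 2 to 4 N at mid-paddle and rises when let go.
- paddle_top (a point): Centre of the top of the black ribbed thumb paddle, on the bar's centre line just in front of the housing: 26 mm wide, 38 mm long along the bar, top about 68 mm above the shelf when up, going down about 9 mm at this point when fully pressed. Hinged at its housing end, 31 mm from here towards -y of stop_rail. Nothing on the carriage is higher than it except the housing.
- housing_face (a point): Upper middle of the housing's flat front face, 74 mm above the shelf; the face looks towards the cups (+y of stop_rail), is 38 mm wide, tops out 84 mm above the shelf and stands 23 mm from the paddle's centre. A fingertip holding the paddle down pushes the jaw back by bearing on this face.
- cup1: Copper cup next to the jaw, 67 mm across at the rim, 83 mm high, loose; origin at the centre of its underside.
- cup2: Middle copper cup, same as cup1.
- cup3: Copper cup next to the fixed cheek, same as cup1.
- pitcher: Glass pitcher, 124 mm across, 200 mm high, with a handle on its +x side; origin at the centre of its underside. Leave alone.
- tray: Round wooden tray 262 mm across, 26 mm high at the rim; origin under its centre. Leave alone.
- shaker: Steel cocktail shaker standing on the tray, 86 mm across, 212 mm high; origin at the centre of its underside. Leave alone.
- bitters: Small amber bitters bottle, 44 mm across, 120 mm high; origin at the centre of its underside. Leave alone.

How it is judged:
By the outcome, as a careful person would: the job done as asked, in the order asked, and still so for the second after the job is handed in, with the robot touching nothing.
It also fails if it takes over 32 s, if anything falls off the work surface, if the arm or the gripper's body presses on something with over 40 N, if the wrist force passes 120 N, or if a joint passes its speed limit or range.

ROBOT

A 6-joint arm with a two-finger parallel gripper is mounted at the origin on the work surface. World frame = base frame: x ahead of the robot, y to its left, z up, the work surface at z = 0. Lengths are in m, angles in rad, forces in N, time in s.
With the tool pointing down it reaches from about 0.35 to 0.775 m from the base axis. Payload 7.3 kg.
Tool frame: the origin (TCP) lies between the finger pads; the fingertips stand 8 mm ahead of it and the grasp point (between the pads) lies 11 mm behind it (robot.nose_length is the distance from the TCP to the fingertips, in m); z points along the fingers, y is the line along which they close (so a half turn about z gives the same grasp; the last joint's range is limited). The gripper opens to 92 mm and grips with 3 to 60 N. Pads are 19 mm wide; open, the fingers measure 130 mm over their backs; the gripper's body (75 mm by 190 mm) begins 47 mm behind the grasp point.
Start: joints at [0.993, 0.342, 1.524, -0, 1.275, -0.146], TCP at [0.22, 0.477, 0.201] pointing down, gripper open.
Joint ranges: [-2.53, 2.53], [-0.77, 2.02], [0.04, 2.7], [-1, 4.14], [0.28, 2.66], [-3.11, 3.11]. Speed limits (rad/s): [2.57, 2.57, 3.14, 3.14, 3.14, 3.14].

INTERFACE

Orientations are given as [roll, pitch, yaw] about the fixed x, y, z axes, in that order (R = Rz(yaw) Ry(pitch) Rx(roll)).
In Python, from cell import robot gives the robot as it stands. The module is installed in compiled form; this text tells all that it offers.
- The arm moves only by the shell command python3 -m jog 'ROWS' [FORCE]. ROWS is JSON, a list that holds one entry, the list of rows, each a list of 5 numbers: the gripper's target within -1 to 1 (fully open at 1, half-way at 0, shut at -1), then the shift along the tool's x, y, z in m, then the turn about the tool's z in rad. A call has 1 to 5 rows; each row is the pose to reach, as a shift and turn from the pose commanded when the call began, along the tool's axes at that moment; what a row does not reach only later rows make up. A row lasts 1/12 s, in which the tool goes at most 41.7 mm and 7.16 degrees, less where a joint would pass 70% of its speed; a pose out of reach is approached as far as the arm can. A call with a gripper value outside its range is refused whole. The fingers move at their own pace and stop on an object; FORCE is the grip in N (left out, the last holds). Time passes only in rows, so rows that repeat a pose let the fingers close. It gives the time, the measured TCP pose, the force, the opening and the grip force at its end, in the units of the state.
- robot.observe(): the state, without advancing time (a new reading comes with each control period).
- robot.read_camera(name): name is "scene" or "top" or "wrist"; returns the picture (480x640x3 uint8, red, green, blue); there is no depth.
- robot.camera_model(name): a dict with "camera_matrix" (3x3 intrinsics, pixels), "position" and "attitude" of the camera in the world; the wrist camera has in their place "mount" (4x4, takes a point from camera to tool coordinates, whose origin is the TCP and whose axes are the flange's). Camera axes: x right, y down, z forward; pixel columns grow to the right and rows downward; lengths in m; the calibration is good to about 2 mm. The wrist camera is an equidistant fisheye: a pixel r from the principal point sees the ray r / f radians off the axis. A picture is of the moment at which its call begins: read the wrist's pose just before it. camera_model takes no time and is no camera call.
- robot.hand_in(): hands the job in; it is judged then, once.
The state is a dict: "time": time; "qpos": joint angles; "qvel": joint speeds; "joint_efforts": joint torques, N m; "tool_pos": TCP position; "tool_rot": TCP orientation; "contact_force": force on the tool from outside, world axes, zero at the start; "torque": the same for the moment, N m; "opening": finger opening in m; "grip_force": force on a finger pad.
Only numpy, scipy, OpenCV 4.12 (cv2) and the standard library are available. Lean on these libraries where they do the work, as an engineer would, in place of code of your own. Each camera call takes 0.05 s, during which the arm holds its last target. There are 200 camera calls.

## Working session

There is one attempt and no reset: what is moved stays moved. The work goes in short steps, Python scripts to look and compute and a shell command to move; the robot and the scene stay as the last step left them, time stands still between calls to the robot, and variables do not carry over. Pictures are saved under pics/ and viewed, at most 10 in all, crops included, and the job is handed in when it is done.

```bash
mkdir -p pics; python3 - <<'E'
from cell import robot
import cv2
for n in("scene","top"):
    cv2.imwrite(f"pics/{n}.png",robot.read_camera(n)[:,:,::-1])
    m=robot.camera_model(n);print(n,m)
s=robot.observe();print(s['time'],s['tool_pos'],s['tool_rot'],s['opening'],s['contact_force'])
E
```

```text
scene {'camera_matrix': array([[448.24658717,   0.        , 318.68000337],
       [  0.        , 448.24658717, 242.96833127],
       [  0.        ,   0.        ,   1.        ]]), 'position': array([0.93090227, 0.31787506, 0.77063458]), 'attitude': array([-2.53657643,  0.0079841 ,  2.34325608])}
top {'camera_matrix': array([[461.55047244,   0.        , 314.61872588],
       [  0.        , 461.55047244, 238.32936831],
       [  0.        ,   0.        ,   1.        ]]), 'position': array([ 0.45889688, -0.00277535,  1.11399861]), 'attitude': array([-3.00844678, -0.03120769, -1.55225217])}
0.1 [0.21948688 0.47649223 0.20061897] [-3.14024474e+00 -1.96382047e-04  2.70977700e+00] 0.09179823270092184 [ 0.60746245 -0.60142427 -0.20882692]
```

View pics/top.png

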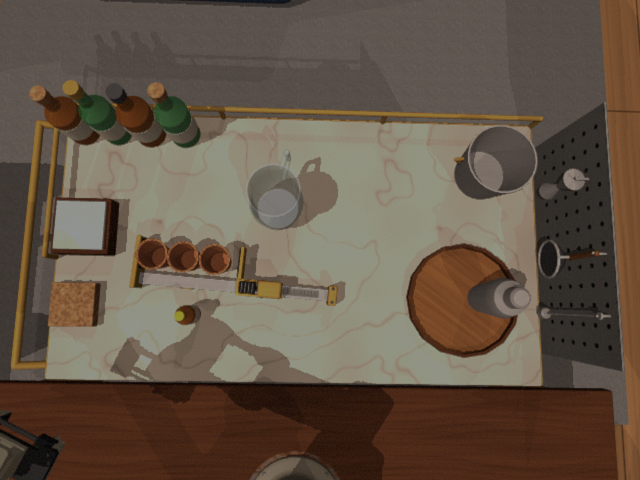

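View pics/scene.png

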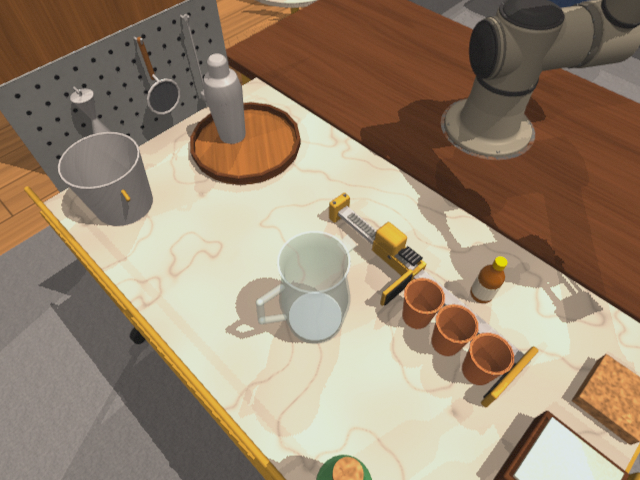

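The top view shows the paddle near (247,287), the housing near (268,289), the end block near (332,295) and the cheek near (137,265). I'll enlarge that area.

```bash
python3 - <<'E'
import cv2
a=cv2.imread("pics/top.png")[225:325,120:350]
b=cv2.imread("pics/scene.png")[180:300,315:455]
cv2.imwrite("pics/c1.png",cv2.resize(a[:, 90:],None,fx=5.5,fy=5.5,interpolation=cv2.INTER_CUBIC))
E
```

```text
(no output)
```

View pics/c1.png

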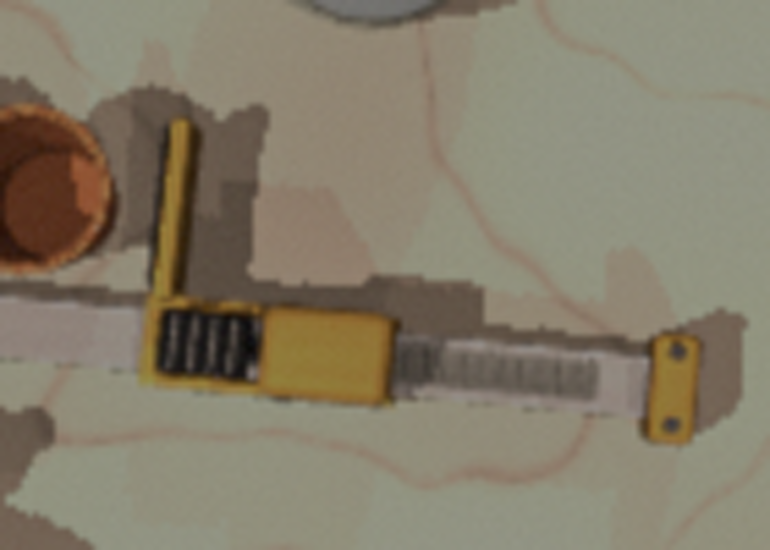

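```bash
cat > h.py <<'E'
from cell import robot
import numpy as np
from scipy.spatial.transform import Rotation as Ro
def px(n,u,v,z):
    m=robot.camera_model(n);R=Ro.from_euler('xyz',m['attitude']).as_matrix()
    d=R@np.linalg.inv(m['camera_matrix'])@[u,v,1];p=m['position']
    return p+d*(z-p[2])/d[2]
def proj(n,P):
    m=robot.camera_model(n);R=Ro.from_euler('xyz',m['attitude']).as_matrix()
    q=m['camera_matrix']@R.T@(np.array(P)-m['position']);return q[:2]/q[2]
E
python3 - <<'E'
from h import *
c=lambda x,y:((x+.5)/5.5-.5+210,(y+.5)/5.5-.5+225)
pad=px('top',*c(205,343),.067);hou=px('top',*c(327,357),.084);hf=px('top',*c(263,352),.084);end=px('top',*c(673,388),.056)
for k in('pad','hou','hf','end'):print(k,eval(k).round(4))
d=hou-end;print('dist end-pad',np.linalg.norm((pad-end)[:2]),'yaw -y dir',np.degrees(np.arctan2(*(end-pad)[1::-1])),np.degrees(np.arctan2(*(end-hou)[1::-1])))
for P in(pad,hou,hf,end):print(proj('scene',P).round(1))
s=robot.observe();print(Ro.from_euler('xyz',s['tool_rot']).as_matrix().round(3))
print(robot.camera_model('wrist'), robot.nose_length)
E
python3 -c "
import cv2
b=cv2.imread('pics/scene.png')[180:300,315:455]
cv2.imwrite('pics/c2.png',cv2.resize(b,None,fx=5,fy=5,interpolation=2))"
```

```text
pad [0.4861 0.1174 0.067 ]
hou [0.481  0.0664 0.084 ]
hf [0.4825 0.0921 0.084 ]
end [ 0.4716 -0.0751  0.056 ]
dist end-pad 0.193085815337115 yaw -y dir -94.30801029866242 -93.8053837508415
[410.9 254.9]
[392.4 232.7]
[402.7 240.9]
[340.3 199.7]
[[-0.908  0.419 -0.001]
 [ 0.419  0.908 -0.001]
 [ 0.    -0.001 -1.   ]]
{'camera_matrix': array([[371.64829954,   0.        , 318.71435012],
       [  0.        , 371.64829954, 242.4985283 ],
       [  0.        ,   0.        ,   1.        ]]), 'mount': array([[ 8.53448435e-04, -9.53542040e-01, -3.01258775e-01,
         8.21375598e-02],
       [ 9.99999424e-01,  6.17751504e-04,  8.77637223e-04,
         9.04382307e-04],
       [-6.50760927e-04, -3.01259350e-01,  9.53542018e-01,
        -1.84989809e-01],
       [ 0.00000000e+00,  0.00000000e+00,  0.00000000e+00,
         1.00000000e+00]])} 0.008
```

View pics/c2.png

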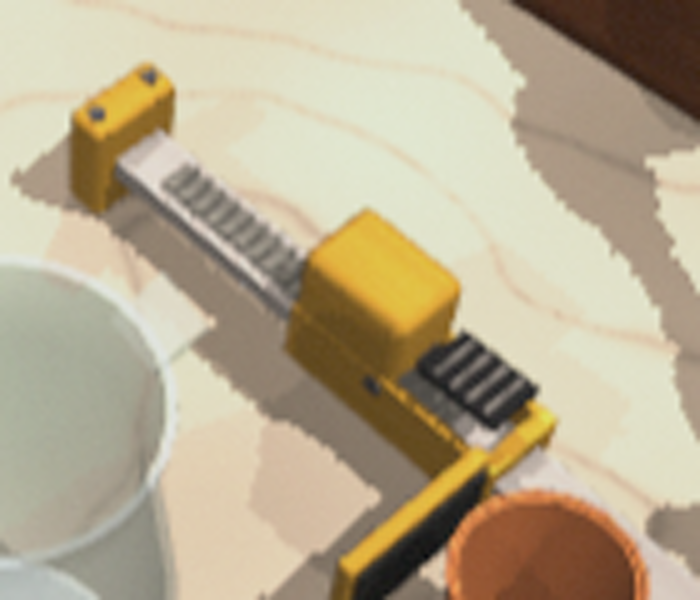

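The scene crop confirms the geometry: the predicted paddle and end block land within about 1–2 px (paddle near (411,256), block near (339,198)). I'll use the closed gripper with its closing axis across the bar, and check pitcher clearance first.

```bash
cat >> h.py <<'E'
def rel(P,yaw_y):
    "shift in tool axes to P, turn to put tool y at heading yaw_y(deg)"
    s=robot.observe();R=Ro.from_euler('xyz',s['tool_rot']).as_matrix()
    t=np.array(R.T@(np.array(P)-s['tool_pos']))
    h=np.degrees(np.arctan2(R[1,1],R[0,1]))
    print('t',round(s['time'],2),'tcp',s['tool_pos'].round(4),'shift',t.round(4),'turn',np.radians(h-yaw_y).round(4),'F',s['contact_force'].round(2),'open',round(s['opening'],3))
E
python3 - <<'E'
from h import *
print('pitcher',px('top',274,191,.2))
rel([.4855,.106,.14],-4.2)
E
```

```text
pitcher [0.67651238 0.05487098 0.2       ]
t 0.1 tcp [0.2195 0.4765 0.2006] shift [-0.3967 -0.2251  0.0608] turn 1.2123 F [ 0.61 -0.6  -0.21] open 0.092
```

```bash
python3 -m jog '[[[-1,-0.036,-0.02,0,0.12],[-1,-0.072,-0.04,0,0.24],[-1,-0.108,-0.061,0,0.36],[-1,-0.144,-0.082,0,0.48],[-1,-0.18,-0.102,0,0.6]]]' 10; python3 -c "
from h import *
rel([.4855,.106,.14],-4.2)"
```

```text
time: 0.52
tool_pos: [0.3408, 0.3071, 0.201]
tool_rot: [-3.141, 0.0, 2.105]
contact_force: [0.5, -0.1, 0.1]
opening: 0.0632
grip_force: 0.0
t 0.52 tcp [0.3408 0.3071 0.201 ] shift [-0.2467  0.0223  0.061 ] turn 0.6071 F [ 0.51 -0.11  0.12] open 0.063
```

```bash
python3 -m jog '[[[-1,-0.041,0.004,0,0.12],[-1,-0.082,0.007,0,0.24],[-1,-0.123,0.011,0,0.36],[-1,-0.164,0.015,0,0.48],[-1,-0.205,0.018,0,0.6]]]'; python3 -c "
from h import *
rel([.4855,.106,.14],-4.2)"
```

```text
time: 0.93
tool_pos: [0.4619, 0.1403, 0.2011]
tool_rot: [-3.141, -0.0, 1.504]
contact_force: [1.3, -0.2, -0.4]
opening: 0.0297
grip_force: 0.0
t 0.93 tcp [0.4619 0.1403 0.2011] shift [-0.0326  0.0259  0.0611] turn 0.0062 F [ 1.25 -0.19 -0.36] open 0.03
```

```bash
python3 -m jog '[[[-1,-0.033,0.026,0.01,0.006],[-1,-0.033,0.026,0.04,0.006],[-1,-0.033,0.026,0.061,0.006],[-1,-0.033,0.026,0.061,0.006],[-1,-0.033,0.026,0.061,0.006]]]'; python3 -c "
from h import *
import cv2
rel([.4855,.106,.14],-4.2)
cv2.imwrite('pics/w1.png',robot.read_camera('wrist')[:,:,::-1])
a=robot.read_camera('scene')[:,:,::-1][130:310,300:520]
cv2.imwrite('pics/s1.png',cv2.resize(a,None,fx=3,fy=3,interpolation=2))"
```

```text
time: 1.35
tool_pos: [0.4843, 0.1075, 0.1396]
tool_rot: [-3.139, 0.0, 1.504]
contact_force: [0.9, 1.0, 0.5]
opening: 0.0008
grip_force: 0.0
t 1.35 tcp [0.4843 0.1075 0.1396] shift [-0.0014  0.0013 -0.0004] turn 0.006 F [0.89 0.99 0.48] open 0.001
```

View pics/w1.png

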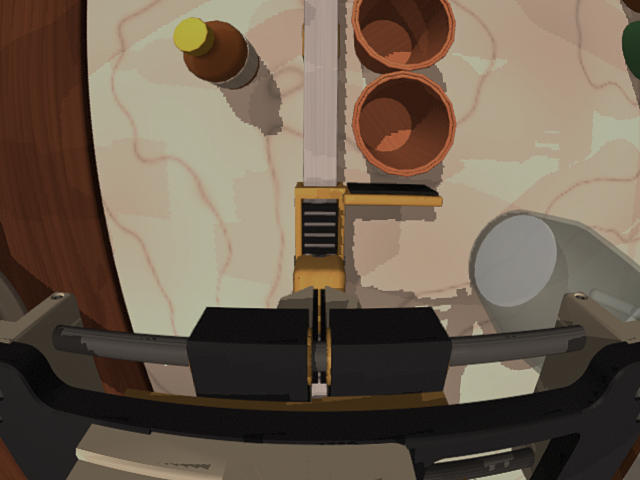

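View pics/s1.png

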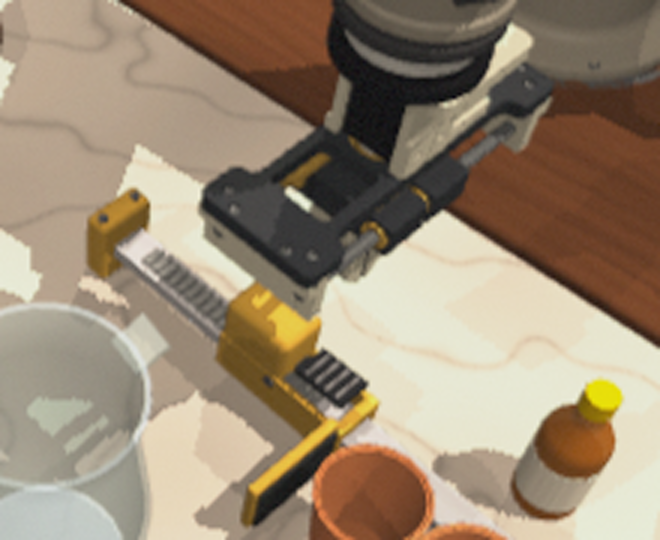

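```bash
cat >> h.py <<'E'
def wpx(u,v,z):
    s=robot.observe();m=robot.camera_model('wrist');K=m['camera_matrix'];T=np.eye(4)
    T[:3,:3]=Ro.from_euler('xyz',s['tool_rot']).as_matrix();T[:3,3]=s['tool_pos'];T=T@m['mount']
    a=np.array([u-K[0,2],v-K[1,2]]);r=np.hypot(*a);th=r/K[0,0]
    d=T[:3,:3]@np.array([*(a/r*np.sin(th)),np.cos(th)]);p=T[:3,3]
    return (p+d*(z-p[2])/d[2]).round(4)
E
python3 - <<'E'
from h import *
for n,u,v,z in[('padfront',320,201,.066),('padback',320,254,.068),('padcL',303,228,.067),('padcR',337,228,.067),('hface',320,258,.08),('fingertip?',320,292,.1316)]:print(n,wpx(u,v,z))
import cv2
a=cv2.imread('pics/w1.png')[180:320,240:400];cv2.imwrite('pics/w1c.png',cv2.resize(a,None,fx=4.2,fy=4.2,interpolation=2))
E
```

```text
padfront [0.4891 0.1397 0.066 ]
padback [0.4866 0.1005 0.068 ]
padcL [0.4755 0.1209 0.067 ]
padcR [0.5001 0.1193 0.067 ]
hface [0.4866 0.1017 0.08  ]
fingertip? [0.4862 0.0995 0.1316]
```

View pics/w1c.png

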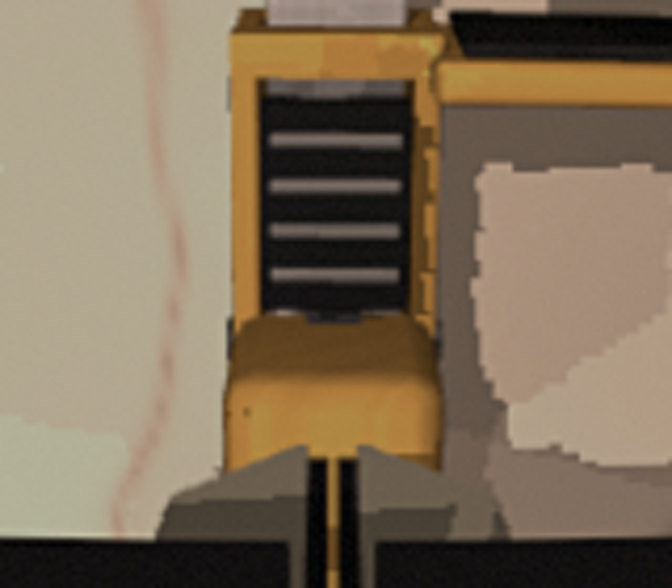

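The wrist view puts the paddle at rows 203–255 and the face top edge at row 269. Averaged with the top view, the paddle centre is at about (0.487, 0.1187) and the face at y ≈ 0.0955. I'll descend close to the face.

```bash
python3 -m jog '[[[-1,0.001,0.0025,0.02,0.006],[-1,0.001,0.0025,0.042,0.006],[-1,0.001,0.0025,0.055,0.006],[-1,0.001,0.0025,0.06,0.006],[-1,0.001,0.0025,0.062,0.006]]]'; python3 -m jog '[[[-1,0,0,0.0005,0],[-1,0,0,0.001,0],[-1,0,0,0.001,0]]]'; python3 -c "
from h import *
print(wpx(320,269,.084))
rel([.487,.1085,.076],-4.2)"
```

```text
time: 1.87
tool_pos: [0.488, 0.109, 0.0788]
tool_rot: [3.141, -0.0, 1.499]
contact_force: [0.1, 0.4, 0.1]
opening: 0.0004
grip_force: 0.0
time: 2.12
tool_pos: [0.4884, 0.1087, 0.0783]
tool_rot: [3.14, -0.0, 1.498]
contact_force: [0.9, -0.4, -0.0]
opening: 0.0007
grip_force: 0.0
[0.4901 0.1205 0.084 ]
t 2.12 tcp [0.4884 0.1087 0.0783] shift [-0.0003 -0.0014  0.0023] turn 0.0006 F [ 0.94 -0.44 -0.04] open 0.001
```

```bash
for i in 1; do python3 -m jog '[[[-1,0,0,0.0005,0],[-1,0,0,0.001,0],[-1,0,0,0.0015,0],[-1,0,0,0.002,0],[-1,0,0,0.002,0]]]'; python3 -m jog '[[[-1,0,0,0.0005,0],[-1,0,0,0.001,0],[-1,0,0,0.0015,0],[-1,0,0,0.002,0],[-1,0,0,0.002,0]]]';done
```

```text
time: 2.53
tool_pos: [0.4876, 0.1085, 0.0752]
tool_rot: [-3.141, -0.0, 1.498]
contact_force: [-0.1, 0.7, -0.3]
opening: 0.0003
grip_force: 0.0
time: 2.95
tool_pos: [0.4876, 0.1085, 0.0731]
tool_rot: [-3.141, -0.0, 1.498]
contact_force: [0.0, -0.3, -0.9]
opening: 0.0006
grip_force: 0.0
```

```bash
python3 -m jog '[[[-1,0,0,0.0005,0],[-1,0,0,0.001,0],[-1,0,0,0.001,0]]]'|sed -n '2p;4p'; python3 -m jog '[[[-1,0,0,0.0005,0],[-1,0,0,0.001,0],[-1,0,0,0.001,0]]]'|sed -n '2p;4p'
```

```text
tool_pos: [0.4876, 0.1085, 0.0721]
contact_force: [-0.1, -0.0, 0.8]
tool_pos: [0.4876, 0.1085, 0.0711]
contact_force: [0.7, -0.2, 0.1]
```

```bash
python3 -m jog '[[[-1,0,0,0.0005,0],[-1,0,0,0.001,0],[-1,0,0,0.001,0]]]'|sed -n '2p;4p'; python3 -m jog '[[[-1,0,0,0.0005,0],[-1,0,0,0.001,0],[-1,0,0,0.001,0]]]'|sed -n '2p;4p'; python3 - <<'E'
from cell import robot
import cv2
a=robot.read_camera('wrist')[:,:,::-1][180:320,240:400]
b=robot.read_camera('scene')[:,:,::-1][220:300,370:460]
cv2.imwrite('pics/m.png',cv2.hconcat([cv2.resize(a,(400,350),interpolation=2),cv2.resize(b,(394,350),interpolation=2)]))
E
```

```text
tool_pos: [0.4876, 0.1085, 0.0701]
contact_force: [-0.9, -0.7, 0.0]
tool_pos: [0.4876, 0.1085, 0.0691]
contact_force: [-0.7, -0.4, -0.3]
```

View pics/m.png

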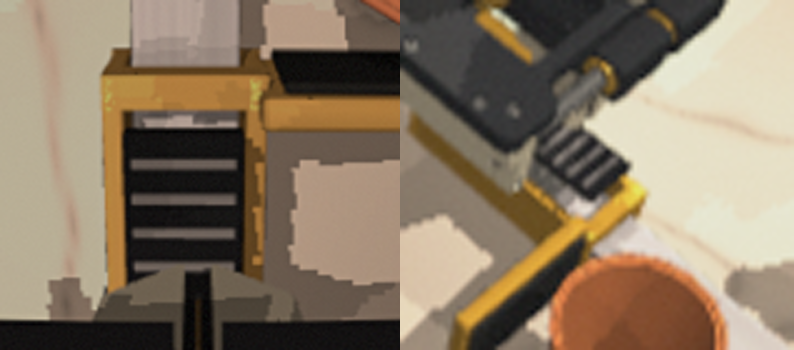

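Fingertips sit over the rearmost rib, centred on the paddle, with no force yet. I'll keep lowering.

```bash
for i in 1; do python3 -m jog '[[[-1,0,0,0.0005,0],[-1,0,0,0.001,0],[-1,0,0,0.001,0]]]'|sed -n '2p;4p'; python3 -m jog '[[[-1,0,0,0.0005,0],[-1,0,0,0.001,0],[-1,0,0,0.001,0]]]'|sed -n '2p;4p'; python3 -m jog '[[[-1,0,0,0.0005,0],[-1,0,0,0.001,0],[-1,0,0,0.001,0]]]'|sed -n '2p;4p'; done
```

```text
tool_pos: [0.4876, 0.1085, 0.0681]
contact_force: [-0.2, -1.0, -0.2]
tool_pos: [0.4876, 0.1085, 0.0671]
contact_force: [-0.5, -0.8, 0.2]
tool_pos: [0.4876, 0.1085, 0.0661]
contact_force: [0.9, -0.1, 0.5]
```

```bash
for i in 1; do python3 -m jog '[[[-1,0,0,0.0005,0],[-1,0,0,0.001,0],[-1,0,0,0.001,0]]]'|sed -n '2p;4p'; python3 -m jog '[[[-1,0,0,0.0005,0],[-1,0,0,0.001,0],[-1,0,0,0.001,0]]]'|sed -n '2p;4p'; done; python3 - <<'E'
from cell import robot
import cv2
a=robot.read_camera('wrist')[:,:,::-1][180:320,240:400]
b=robot.read_camera('scene')[:,:,::-1][220:300,370:460]
cv2.imwrite('pics/m2.png',cv2.hconcat([cv2.resize(a,(400,350),interpolation=2),cv2.resize(b,(394,350),interpolation=2)]))
E
```

```text
tool_pos: [0.4876, 0.1085, 0.0651]
contact_force: [0.2, 0.5, -0.0]
tool_pos: [0.4876, 0.1085, 0.0641]
contact_force: [-0.1, 0.2, -0.8]
```

View pics/m2.png

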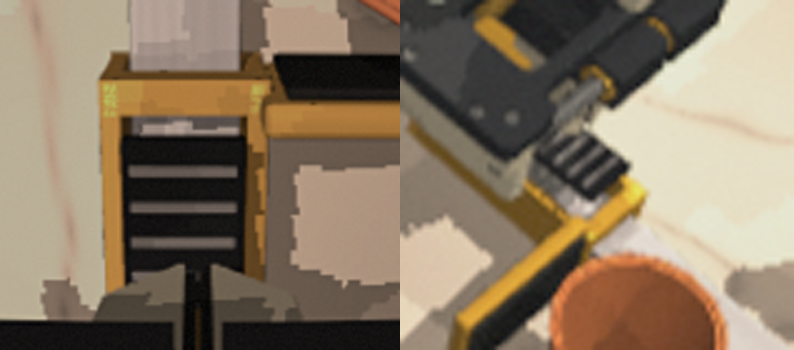

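Still no contact and the paddle looks unmoved, so the shelf may lie below z=0. I'll triangulate the height.

```bash
python3 - <<'E'
from h import *
from scipy.optimize import least_squares as L
for n,t,s in[('pad',(247.25,287.35),(410.7,256.1)),('hou',(269.5,289.9),(391.7,234.5)),('end',(332.4,295.5),(339.5,200.5))]:
    r=L(lambda P:np.r_[proj('top',P)-t,proj('scene',P)-s],[.48,.1,.06]);print(n,r.x.round(4),r.fun.round(2))
E
```

```text
pad [0.4853 0.1172 0.0618] [-0.05  0.03 -0.05 -0.01]
hou [0.4804 0.0656 0.0767] [ 0.11 -0.07  0.11  0.02]
end [ 0.4711 -0.0769  0.0514] [ 0.19 -0.14  0.21  0.03]
```

The shelf is about 6 mm lower than assumed, so I'll continue down.

```bash
for i in 1; do python3 -m jog '[[[-1,-0.001,0,0.001,0],[-1,-0.001,0,0.001,0]]]'|sed -n '2p;4p'; python3 -m jog '[[[-1,0,0,0.001,0],[-1,0,0,0.001,0]]]'|sed -n '2p;4p'; python3 -m jog '[[[-1,0,0,0.001,0],[-1,0,0,0.001,0]]]'|sed -n '2p;4p';  python3 -c "
from h import *
rel([0,0,0],0)"; done
```

```text
tool_pos: [0.4875, 0.1073, 0.0631]
contact_force: [0.1, -0.0, -0.6]
tool_pos: [0.4875, 0.1075, 0.0621]
contact_force: [0.4, -0.4, 0.2]
tool_pos: [0.4875, 0.1075, 0.0611]
contact_force: [-0.2, -0.3, -1.0]
t 5.9 tcp [0.4875 0.1075 0.0611] shift [-0.1428 -0.4784  0.0611] turn -0.073 F [-0.24 -0.3  -0.96] open 0.0
```

```bash
for i in 1; do python3 -m jog '[[[-1,0,0,0.001,0],[-1,0,0,0.001,0]]]'|sed -n '2p;4p'; python3 -m jog '[[[-1,0,0,0.001,0],[-1,0,0,0.001,0]]]'|sed -n '2p;4p'; python3 -m jog '[[[-1,0,0,0.001,0],[-1,0,0,0.001,0]]]'|sed -n '2p;4p'; done
```

```text
tool_pos: [0.4875, 0.1075, 0.0601]
contact_force: [0.6, 0.2, 0.5]
tool_pos: [0.4875, 0.1075, 0.0591]
contact_force: [0.3, -0.5, 0.1]
tool_pos: [0.4875, 0.1075, 0.0581]
contact_force: [-0.6, 0.0, 0.6]
```

```bash
cat > tm.py <<'E'
from h import *
import cv2
a=cv2.imread('pics/scene.png',0);b=cv2.cvtColor(robot.read_camera('scene'),cv2.COLOR_RGB2GRAY)
def up(i):return cv2.resize(i,None,fx=5,fy=5,interpolation=2)
for n,(x0,x1,y0,y1) in dict(paddle=(408,424,250,266),front=(412,428,254,272),plate=(385,408,270,298),cup=(400,450,275,330),endb=(328,352,190,224)).items():
    t=up(a)[y0*5:y1*5,x0*5:x1*5];s=up(b)[y0*5-50:y1*5+50,x0*5-50:x1*5+50]
    _,v,_,p=cv2.minMaxLoc(cv2.matchTemplate(s,t,cv2.TM_CCOEFF_NORMED));print(n,'score',round(v,2),'shift px',(p[0]-50)/5,(p[1]-50)/5)
E
python3 tm.py; python3 -c "
from h import *
print(proj('scene',[.4875,.1075,.050]),proj('scene',[.4875,.117,.050]))
for P in([.487,.136,.062],[.487,.136,.055],[.487,.136,.048]):print(proj('scene',P))"
```

```text
paddle score 0.97 shift px 0.0 0.0
front score 0.99 shift px 0.0 0.0
plate score 0.99 shift px 0.0 0.0
cup score 1.0 shift px 0.0 0.0
endb score 0.88 shift px 0.0 -0.2
[404.85749607 257.21157109] [408.82305766 260.1281767 ]
[418.13491206 262.48338904]
[417.48341392 264.47315236]
[416.84078109 266.4358398 ]
```

```bash
python3 - <<'E'
from cell import robot
import cv2
g=lambda n,x,y,w,h:cv2.resize(robot.read_camera(n)[y:y+h,x:x+w,::-1],(400,300),interpolation=2)
w=g('wrist',260,190,120,90);w2=g('wrist',160,160,320,240);s=g('scene',360,205,100,75);t=g('top',190,225,140,105)
cv2.imwrite('pics/last.png',cv2.vconcat([cv2.hconcat([w,w2]),cv2.hconcat([s,t])]))
E
```

```text
(no output)
```

View pics/last.png

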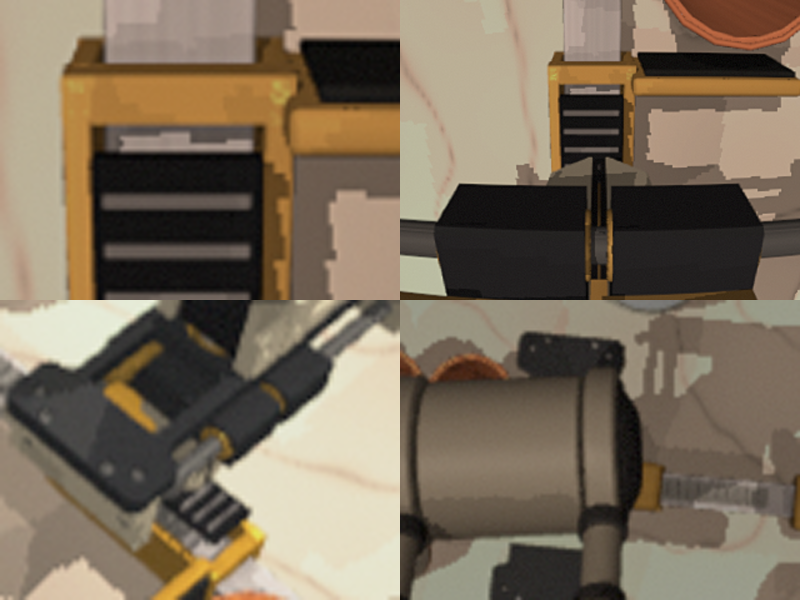

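The scene camera shows the paddle unmoved. The wrist view shows the tips over its rear ribs, but the contact height is unclear. I'll lift, shift forward to mid-paddle, and feel for contact there.

```bash
python3 -m jog '[[[-1,0,0,-0.013,0],[-1,0.010,0,-0.013,0],[-1,0.010,0,-0.006,0],[-1,0.010,0,-0.003,0],[-1,0.010,0,-0.003,0]]]'|sed -n '2p;4p'; python3 -m jog '[[[-1,0,0,0.0015,0],[-1,0,0,0.003,0],[-1,0,0,0.003,0]]]'|sed -n '2p;4p'; python3 tm.py|head -3;  python3 -m jog '[[[-1,0,0,0.001,0],[-1,0,0,0.002,0],[-1,0,0,0.002,0]]]'|sed -n '2p;4p'; python3 tm.py |head -3
```

```text
tool_pos: [0.4872, 0.1176, 0.0597]
contact_force: [-0.5, 0.3, -0.4]
tool_pos: [0.4881, 0.1174, 0.0577]
contact_force: [-0.3, 0.2, 0.6]
paddle score 0.89 shift px 0.0 0.0
front score 0.98 shift px 0.0 0.0
plate score 0.99 shift px 0.0 0.0
tool_pos: [0.4883, 0.1174, 0.0561]
contact_force: [0.3, -0.8, 0.2]
paddle score 0.87 shift px 0.0 0.2
front score 0.98 shift px 0.0 0.0
plate score 0.99 shift px 0.0 0.0
```

```bash
for i in 1; do python3 -m jog '[[[-1,0,0,0.001,0],[-1,0,0,0.001,0]]]'|sed -n '2p;4p'; python3 -m jog '[[[-1,0,0,0.001,0],[-1,0,0,0.001,0]]]'|sed -n '2p;4p'; python3 -m jog '[[[-1,0,0,0.001,0],[-1,0,0,0.001,0]]]'|sed -n '2p;4p';python3 tm.py |head -2; done
```

```text
tool_pos: [0.4883, 0.1175, 0.0551]
contact_force: [-1.5, -0.4, -0.5]
tool_pos: [0.4883, 0.1175, 0.0541]
contact_force: [0.3, 0.2, -0.3]
tool_pos: [0.4882, 0.1175, 0.0531]
contact_force: [0.4, 0.4, -0.0]
paddle score 0.8 shift px 0.0 0.2
front score 0.98 shift px 0.0 0.0
```

```bash
for i in 1; do python3 -m jog '[[[-1,0,0,0.0015,0],[-1,0,0,0.0015,0]]]'|sed -n '2p;4p'; python3 -m jog '[[[-1,0,0,0.0015,0],[-1,0,0,0.0015,0]]]'|sed -n '2p;4p'; python3 -m jog '[[[-1,0,0,0.0015,0],[-1,0,0,0.0015,0]]]'|sed -n '2p;4p';python3 tm.py |head -2; done
```

```text
tool_pos: [0.4882, 0.1175, 0.0515]
contact_force: [0.2, 0.3, 0.6]
tool_pos: [0.4882, 0.1175, 0.05]
contact_force: [-0.9, 0.6, -0.1]
tool_pos: [0.4882, 0.1175, 0.0485]
contact_force: [-0.6, -0.7, -0.8]
paddle score 0.67 shift px 0.0 0.4
front score 0.97 shift px 0.0 0.0
```

```bash
python3 - <<'E'
import h
from h import *
class F:
    def __getattr__(s,k):return getattr(robot_,k)
    def observe(s):return dict(tool_rot=[-3.139,0,1.504],tool_pos=np.array([.4843,.1075,.1396]))
robot_=robot;h.robot=F()
d=lambda a,b,z:np.linalg.norm(wpx(*a,z)-wpx(*b,z))*1e3
for z in(.08,.07,.06,.05,.04,.03,.02):
    print(z,'cup LR',d((353,124),(456,124),z).round(1),'cup FB',d((404,72),(404,175),z).round(1),'padW',d((302.3,228),(338,228),z).round(1),'padL',d((320,203),(320,255),z).round(1),'hous W(at z+.016)',d((295,269),(345,269),z+.016).round(1), wpx(320,229,z))
E
```

```text
0.08 cup LR 70.7 cup FB 69.4 padW 24.5 padL 36.9 hous W(at z+.016) 33.2 [0.4863 0.1228 0.08  ]
0.07 cup LR 73.6 cup FB 72.2 padW 25.4 padL 38.4 hous W(at z+.016) 34.5 [0.4861 0.12   0.07  ]
0.06 cup LR 76.4 cup FB 75.1 padW 26.4 padL 39.9 hous W(at z+.016) 36.0 [0.4859 0.1173 0.06  ]
0.05 cup LR 79.3 cup FB 78.0 padW 27.4 padL 41.5 hous W(at z+.016) 37.5 [0.4857 0.1145 0.05  ]
0.04 cup LR 82.2 cup FB 80.7 padW 28.4 padL 43.0 hous W(at z+.016) 39.0 [0.4856 0.1118 0.04  ]
0.03 cup LR 85.1 cup FB 83.6 padW 29.4 padL 44.5 hous W(at z+.016) 40.3 [0.4854 0.109  0.03  ]
0.02 cup LR 87.9 cup FB 86.4 padW 30.3 padL 45.9 hous W(at z+.016) 41.8 [0.4852 0.1063 0.02  ]
```

Cup and paddle sizes in the wrist image put the shelf at about z ≈ 0, so the paddle top should be near 0.065. The image ray to the finger ends also suggests they are shorter than stated. Force remains the guide, so I'll continue down in small steps.

```bash
for i in 1; do python3 -m jog '[[[-1,0,0,0.0015,0],[-1,0,0,0.0015,0]]]'|sed -n '2p;4p'; python3 -m jog '[[[-1,0,0,0.0015,0],[-1,0,0,0.0015,0]]]'|sed -n '2p;4p'; python3 -m jog '[[[-1,0,0,0.0015,0],[-1,0,0,0.0015,0]]]'|sed -n '2p;4p';python3 tm.py |head -3; done
```

```text
tool_pos: [0.4882, 0.1175, 0.047]
contact_force: [0.3, 0.2, -0.5]
tool_pos: [0.4882, 0.1174, 0.0455]
contact_force: [-0.0, -0.1, -0.1]
tool_pos: [0.4882, 0.1175, 0.044]
contact_force: [0.4, 0.6, 0.0]
paddle score 0.6 shift px 6.4 5.6
front score 0.92 shift px 0.2 0.0
plate score 0.98 shift px 0.0 0.0
```

```bash
for i in 1; do python3 -m jog '[[[-1,0,0,0.0015,0],[-1,0,0,0.0015,0]]]'|sed -n '2p;4p'; python3 -m jog '[[[-1,0,0,0.0015,0],[-1,0,0,0.0015,0]]]'|sed -n '2p;4p'; python3 -m jog '[[[-1,0,0,0.0015,0],[-1,0,0,0.0015,0]]]'|sed -n '2p;4p';python3 tm.py |head -3; done
```

```text
tool_pos: [0.4882, 0.1175, 0.0425]
contact_force: [-0.4, -0.0, 0.3]
tool_pos: [0.4882, 0.1175, 0.041]
contact_force: [0.1, -0.0, 1.0]
tool_pos: [0.4885, 0.1176, 0.0397]
contact_force: [-0.7, -0.3, 2.4]
paddle score 0.59 shift px 6.2 6.0
front score 0.88 shift px 0.2 0.2
plate score 0.97 shift px 0.0 0.0
```

Contact came at TCP z≈0.040–0.041, so the real fingertips are about 25 mm behind the TCP. The paddle is found. Next I'll lift a little, go back next to the face, and press there.

```bash
python3 -m jog '[[[-1,0,0,-0.004,0],[-1,-0.006,0,-0.004,0],[-1,-0.010,0,-0.004,0],[-1,-0.010,0,-0.002,0],[-1,-0.010,0,-0.002,0]]]'|sed -n '1,2p;4p'; python3 -m jog '[[[-1,0,0,0.0015,0],[-1,0,0,0.003,0],[-1,0,0,0.003,0]]]'|sed -n '2p;4p';python3 -m jog '[[[-1,0,0,0.001,0],[-1,0,0,0.001,0]]]'|sed -n '2p;4p';python3 -m jog '[[[-1,0,0,0.001,0],[-1,0,0,0.001,0]]]'|sed -n '2p;4p'
```

```text
time: 10.28
tool_pos: [0.4874, 0.107, 0.0414]
contact_force: [0.5, 0.0, -0.8]
tool_pos: [0.4877, 0.1076, 0.0387]
contact_force: [-1.1, 0.1, 2.5]
tool_pos: [0.4877, 0.1077, 0.0379]
contact_force: [-0.4, 1.1, 5.8]
tool_pos: [0.4877, 0.1078, 0.0371]
contact_force: [-1.5, 1.0, 5.6]
```

```bash
python3 -m jog '[[[-1,0,0,0.001,0],[-1,0,0,0.001,0]]]'|sed -n '2p;4p';python3 -m jog '[[[-1,0,0,0.001,0],[-1,0,0,0.001,0]]]'|sed -n '2p;4p';python3 tm.py|sed -n '2,3p'
```

```text
tool_pos: [0.4878, 0.1078, 0.0361]
contact_force: [-1.3, 1.5, 7.0]
tool_pos: [0.4879, 0.1078, 0.0357]
contact_force: [-3.3, 1.2, 12.0]
front score 0.85 shift px -0.8 2.4
plate score 0.96 shift px -1.0 -1.0
```

The force jump means the paddle is down on its stop. Now push back.

```bash
python3 -m jog '[[[-1,-0.002,0,0,0],[-1,-0.004,0,0,0],[-1,-0.006,0,0,0],[-1,-0.008,0,0,0],[-1,-0.008,0,0,0]]]'|sed -n '1,2p;4p';python3 tm.py|sed -n '2,3p'
```

```text
time: 11.67
tool_pos: [0.4873, 0.0996, 0.0358]
contact_force: [-3.1, -0.1, 12.4]
front score 0.85 shift px -4.2 -0.4
plate score 0.92 shift px -4.6 -3.8
```

```bash
python3 -m jog '[[[-1,-0.005,0,0,0],[-1,-0.010,0,0,0],[-1,-0.015,0,0,0],[-1,-0.020,0,0,0],[-1,-0.025,0,0,0]]]'|sed -n '1,2p;4p';python3 -m jog '[[[-1,-0.005,0,0,0],[-1,-0.010,0,0,0],[-1,-0.015,0,0,0],[-1,-0.020,0,0,0],[-1,-0.025,0,0,0]]]'|sed -n '1,2p;4p';python3 - <<'E'
from h import *
print(proj('scene',[.485,.120,.062])-proj('scene',[.4811,.067,.062]))
E
sed -i 's/y0\*5-50:y1\*5+50,x0\*5-50:x1\*5+50/y0*5-350:y1*5+50,x0*5-400:x1*5+50/;s/(p\[0\]-50)/(p[0]-400)/;s/(p\[1\]-50)/(p[1]-350)/' tm.py; python3 tm.py
```

```text
time: 12.13
tool_pos: [0.4854, 0.0748, 0.0357]
contact_force: [-3.2, 1.9, 11.7]
time: 12.55
tool_pos: [0.4835, 0.0498, 0.0357]
contact_force: [-3.1, 1.8, 12.3]
[20.7289279  17.24375251]
paddle score 0.87 shift px -23.4 -16.6
front score 0.84 shift px -23.8 -16.6
plate score 0.87 shift px -23.6 -21.0
cup score 0.88 shift px 0.0 0.0
endb score 0.61 shift px 3.6 -4.6
```

```bash
python3 -m jog '[[[-1,-0.005,0,0,0],[-1,-0.010,0,0,0],[-1,-0.015,0,0,0],[-1,-0.020,0,0,0],[-1,-0.025,0,0,0]]]'|sed -n '1,2p;4p';python3 -m jog '[[[-1,-0.003,0,0,0],[-1,-0.006,0,0,0],[-1,-0.009,0,0,0],[-1,-0.012,0,0,0],[-1,-0.015,0,0,0]]]'|sed -n '1,2p;4p'
```

```text
time: 13.02
tool_pos: [0.4817, 0.0248, 0.0357]
contact_force: [-2.9, 1.9, 12.9]
time: 13.43
tool_pos: [0.4806, 0.0099, 0.0357]
contact_force: [-3.3, 1.6, 12.6]
```

```bash
python3 -m jog '[[[-1,-0.002,0,0,0],[-1,-0.004,0,0,0],[-1,-0.006,0,0,0]]]'|sed -n '1,2p;4p'
```

```text
time: 13.68
tool_pos: [0.4802, 0.004, 0.0357]
contact_force: [-2.0, 9.0, 14.4]
```

```bash
python3 -m jog '[[[-1,-0.001,0,0,0],[-1,-0.002,0,0,0],[-1,-0.002,0,0,0]]]'|sed -n '1,2p;4p';python3 -m jog '[[[-1,-0.001,0,0,0],[-1,-0.002,0,0,0],[-1,-0.002,0,0,0]]]'|sed -n '1,2p;4p'
```

```text
time: 13.93
tool_pos: [0.4803, 0.0032, 0.0359]
contact_force: [-1.9, 8.6, 11.9]
time: 14.18
tool_pos: [0.4805, 0.0013, 0.0359]
contact_force: [-1.8, 9.1, 13.5]
```

```bash
python3 -m jog '[[[-1,-0.001,0,0,0],[-1,-0.002,0,0,0],[-1,-0.002,0,0,0]]]'|sed -n '1,2p;4p';python3 -m jog '[[[-1,-0.001,0,0,0],[-1,-0.0015,0,0,0],[-1,-0.0015,0,0,0]]]'|sed -n '1,2p;4p'; python3 tm.py|head -3
```

```text
time: 14.43
tool_pos: [0.4806, -0.0007, 0.036]
contact_force: [-0.5, 10.5, 14.0]
time: 14.68
tool_pos: [0.4806, -0.0021, 0.0361]
contact_force: [-1.3, 8.5, 14.7]
paddle score 0.89 shift px -40.6 -31.0
front score 0.84 shift px -41.0 -31.0
plate score 0.78 shift px -37.0 -38.4
```

```bash
python3 -m jog '[[[-1,-0.001,0,0,0],[-1,-0.002,0,0,0],[-1,-0.002,0,0,0]]]'|sed -n '1,2p;4p';python3 -m jog '[[[-1,-0.001,0,0,0],[-1,-0.002,0,0,0],[-1,-0.002,0,0,0]]]'|sed -n '1,2p;4p'; python3 tm.py|head -3
```

```text
time: 14.98
tool_pos: [0.4806, -0.0023, 0.0361]
contact_force: [0.5, 20.3, 14.3]
time: 15.23
tool_pos: [0.4806, -0.0023, 0.0362]
contact_force: [3.5, 31.9, 14.5]
paddle score 0.89 shift px -40.6 -31.0
front score 0.84 shift px -41.0 -31.0
plate score 0.78 shift px -37.0 -38.4
```

The jaw is hard against the end block: force is up to 32 N with no motion. I'll ease the push while still bearing back, then lift straight up.

```bash
python3 -m jog '[[[-1,0.0025,0,0,0],[-1,0.0025,0,0,0]]]'|sed -n '2p;4p'; python3 -m jog '[[[-1,0,0,-0.002,0],[-1,0,0,-0.004,0],[-1,0,0,-0.007,0],[-1,0.003,0,-0.012,0],[-1,0.005,0,-0.02,0]]]'|sed -n '2p;4p'; python3 -m jog '[[[-1,0,0,-0.03,0],[-1,0,0,-0.07,0],[-1,0,0,-0.11,0],[-1,0,0,-0.12,0],[-1,0,0,-0.12,0]]]'|sed -n '1,2p;4p';python3 tm.py
```

```text
tool_pos: [0.4805, -0.0023, 0.0361]
contact_force: [0.5, 15.3, 13.3]
tool_pos: [0.4791, 0.0002, 0.0543]
contact_force: [-0.1, -0.1, 0.0]
time: 16.28
tool_pos: [0.4819, -0.0008, 0.1789]
contact_force: [0.1, 0.5, -0.6]
paddle score 0.91 shift px -41.8 -35.6
front score 0.86 shift px -41.8 -35.6
plate score 0.8 shift px -37.0 -38.6
cup score 0.87 shift px 0.0 0.0
endb score 0.71 shift px 7.8 -5.0
```

```bash
python3 -m jog '[[[-1,0.03,-0.01,-0.02,0],[-1,0.07,-0.03,-0.03,0],[-1,0.11,-0.04,-0.03,0],[-1,0.15,-0.05,-0.03,0],[-1,0.19,-0.05,-0.03,0]]]'|sed -n '2p;4p'; python3 -m jog '[[[-1,0.04,0,0,0],[-1,0.08,0,0,0],[-1,0.12,0,0,0],[-1,0.12,0,0,0],[-1,0.12,0,0,0]]]'|sed -n '1,2p;4p'; python3 - <<'E'
from h import *
import cv2
a=cv2.imread('pics/top.png');b=robot.read_camera('top')[:,:,::-1]
up=lambda i:cv2.resize(i,None,fx=5,fy=5,interpolation=2)
def m(n,x0,x1,y0,y1,X0,X1,Y0,Y1):
    t=up(a)[y0*5:y1*5,x0*5:x1*5];s=up(b)[Y0*5:Y1*5,X0*5:X1*5]
    _,v,_,p=cv2.minMaxLoc(cv2.matchTemplate(s,t,cv2.TM_CCOEFF_NORMED));d=(p[0]/5+X0-x0,p[1]/5+Y0-y0);print(n,round(v,2),np.round(d,1));return d
d=m('carriage',236,282,277,301,220,345,265,315);m('endblock',326,338,284,307,320,345,275,315);m('bitters',172,198,303,327,165,205,295,335)
for i,(x,y) in enumerate([(152,253),(184,257),(215,259)]):m('cup%d'%(i+1),x-18,x+18,y-18,y+18,x-26,x+26,y-26,y+26)
print('travel',px('top',269.5+d[0],289.9+d[1],.08)-px('top',269.5,289.9,.08))
h=cv2.cvtColor(b[283:303,270:345].copy(),cv2.COLOR_BGR2HSV);print(h[12,:,1].tolist())
E
```

```text
tool_pos: [0.4412, 0.1927, 0.2037]
contact_force: [1.1, 0.1, -0.4]
time: 17.17
tool_pos: [0.4512, 0.3124, 0.2024]
contact_force: [0.2, -0.6, -1.0]
carriage 0.82 [48.   4.8]
endblock 0.51 [0.2 0. ]
bitters 0.96 [-0.2  0. ]
cup1 0.84 [-0.2  0. ]
cup2 0.98 [0. 0.]
cup3 0.88 [0. 0.]
travel [-0.00856553 -0.10686325  0.        ]
[38, 38, 45, 40, 41, 41, 41, 41, 40, 36, 35, 45, 128, 151, 153, 130, 141, 22, 37, 30, 50, 40, 38, 33, 43, 28, 44, 36, 39, 50, 36, 27, 36, 33, 83, 179, 178, 174, 174, 175, 171, 170, 178, 169, 167, 170, 163, 174, 177, 174, 174, 171, 166, 156, 158, 157, 160, 172, 181, 176, 176, 171, 161, 160, 156, 168, 148, 69, 66, 68, 70, 64, 68, 68, 63]
```

The housing and end block now form one continuous brass strip with no gap. The paddle is up, and the cups and bitters bottle haven't moved.

```bash
python3 -c "
from cell import robot
print(robot.hand_in())"
```

```text
the job is handed in; nothing more can be done
None
```

The stop is open and the job is handed in at about 17 s: the jaw is fully back against the end block, the paddle has sprung up, the hand is clear, and the cups and bitters bottle haven't moved.

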